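# Sort the rotors after a balancing run

## Robot

A 6-joint arm with a two-finger parallel gripper is mounted at the origin on a cart in front of the work surface, level with it; the furniture and walls round the work are solid. World frame = base frame: x ahead of the robot, y to its left, z up, the work surface at z = 0. Lengths are in m, angles in degrees, forces in N, time in s.
With the tool pointing down it reaches from about 0.325 to 0.775 m from the base axis. Payload 5.5 kg.
Tool frame: the origin (TCP) lies at the centre of the arm's flange, where the gripper is bolted on; the fingertips stand 182 mm ahead of it and the grasp point (between the pads) lies 163 mm ahead of it; z points along the fingers, y is the direction in which the jaws open and shut (so a half turn about z gives the same grasp; the last joint's range is limited). The gripper opens to 88 mm and grips with 3 to 60 N. Pads are 20 mm wide; open, the fingers measure 115 mm over their backs; the gripper's body (75 mm by 178 mm) begins 61 mm behind the grasp point.
Start: joints at [-68.566, 5.22, 70.514, -0, 104.267, -3.249], TCP at [0.251, -0.545, 0.405] pointing down, gripper open.
Joint ranges: [-164.24, 164.24], [-49.07, 125.15], [9.68, 141.18], [-86.29, 266.29], [3.28, 154.24], [-151.56, 151.56]. Speed limits (degrees/s): [147.25, 147.25, 172.46, 180, 180, 180].

## Interface

Orientations are given as [roll, pitch, yaw] about the fixed x, y, z axes, in that order (R = Rz(yaw) Ry(pitch) Rx(roll)).
In Python, from station import r gives the robot as it stands. The module is installed in compiled form; this text tells all that it offers. Calls block until the motion is done:
- r.reach(position, orientation): joint-space move of the TCP to a pose.
- r.servo_line(position, rotation=None, speed=0.15): straight line of the TCP; rotation=None keeps the orientation; speed is the mean speed in m/s.
- r.move_joints(angles): joint-space move.
- r.let_go() and r.grab(squeeze=None): open the fingers fully, or close them until they stop; squeeze is the grip in N (None keeps the last).
- r.wait(seconds).
- r.inverse_kinematics(position, orientation): joint angles nearest the present ones, or None.
- r.sense(): the state.
- r.snapshot(name): name is "scene" or "top" or "wrist"; returns a dict with "frame" (420x560x3 uint8, red, green, blue), "fx", "fy", "cx", "cy" (pixels), "dist_coeffs" ([k1, k2, p1, p2, k3] as OpenCV has them; the pictures are not rectified), "R" (3x3) and "t" (3): a world point X has camera coordinates R X + t. Camera axes: x right, y down, z forward; pixel columns grow to the right and rows downward; lengths in m; the calibration is good to about 2 mm. A picture is of the moment at which its call begins. There is no depth.
A pose or a line that the arm cannot do raises r.IKError and nothing moves.
- r.hand_in(): hands the job in, once; it reports no verdict.
The state is a dict: "clock": time; "joints": joint angles; "joint_vel": joint speeds; "joint_torque": joint torques, N m; "tcp_pos": TCP position; "orientation": TCP orientation; "contact_force": force on the tool from outside, world axes, zero at the start; "torque": the same for the moment, N m; "opening": finger opening in m.
Only numpy, scipy, OpenCV 4.12 (cv2) and the standard library are available. Lean on these libraries where they do the work, as an engineer would, in place of code of your own. Each camera call takes 0.05 s, during which the arm holds its last target. There are 200 camera calls.

## Task

Sort the five rotors that lie mixed up on the bench: lay the two with a green band in the green rack, one across each pair of notches, lay the two with a red band flat in the red reject tray, one in each bay, and put the brass calibration rotor back across the notches of its aluminium cradle. Leave the oil bottle and the block of trial masses where they are.

Things in the scene. Friction and masses are not known exactly. Their poses are not given: they have to be found in the camera images.
- green_rotor_1: Motor rotor lying on the bench: thin steel shaft (3.2 mm dia, 92 mm long) with a lamination pack (17.3 mm dia, 16 mm long) that wears a green paint band. Origin: on the shaft axis at mid length; y runs along the shaft. The pack, where to grip it, lies off centre: its middle is at y = -13 mm, the mass centre at y = -11 mm. 57 g; it can roll. Either way round is fine.
- green_rotor_2: Motor rotor lying on the bench: thin steel shaft (3.2 mm dia, 92 mm long) with a lamination pack (17.3 mm dia, 16 mm long) that wears a green paint band. Origin: on the shaft axis at mid length; y runs along the shaft. The pack, where to grip it, lies off centre: its middle is at y = -13 mm, the mass centre at y = -11 mm. 57 g; it can roll. Either way round is fine.
- red_rotor_1: Motor rotor lying on the bench: thin steel shaft (3.2 mm dia, 92 mm long) with a lamination pack (17.3 mm dia, 16 mm long) that wears a red paint band. Origin: on the shaft axis at mid length; y runs along the shaft. The pack, where to grip it, lies off centre: its middle is at y = -13 mm, the mass centre at y = -11 mm. 57 g; it can roll. Either way round is fine.
- red_rotor_2: Motor rotor lying on the bench: thin steel shaft (3.2 mm dia, 92 mm long) with a lamination pack (17.3 mm dia, 16 mm long) that wears a red paint band. Origin: on the shaft axis at mid length; y runs along the shaft. The pack, where to grip it, lies off centre: its middle is at y = -13 mm, the mass centre at y = -11 mm. 57 g; it can roll. Either way round is fine.
- master_rotor: Calibration rotor lying on the bench: plain brass disc (28 mm dia, 24 mm long) in the middle of a steel arbor (8 mm dia, 84 mm long). Origin: its very centre; y runs along the arbor. Grip the disc across its 28 mm diameter. 140 g; it can roll. Either way round is fine.
- pass_rack: Fixed rack for two rotors: green base plate 104 x 128 x 6 mm (x, y, z) with two upright black plates (6 mm thick, at x = +-35 mm, 120 mm long, tops at z = 46 mm). Each has 90 degree V notches at y = +-35 mm, 28 mm wide at the mouth, bottom at z = 32 mm. A rotor lies along x, a shaft end in each plate, its axis then at z = 34 mm. Origin: centre of underside, z up.
- reject_tray: Fixed open red plastic tray, 122 x 150 x 24 mm (x, y, z), walls and floor 4 mm. A rib (4 mm wide, 6 mm high above the floor) along x at y = 0 parts it into two bays, each 114 x 69 mm, centred at y = +-36 mm; a rotor lies lengthwise (along x) on the floor. Origin: centre of underside, z up.
- master_cradle: Fixed cradle of the calibration rotor: aluminium base plate 100 x 76 x 8 mm (x, y, z) with two upright white plates (6 mm thick, at x = +-30 mm, 62 mm long, tops at z = 45 mm), each with one 90 degree V notch at y = 0, 30 mm wide at the mouth, bottom at z = 30 mm. The arbor lies along x, its axis then at z = 36 mm. Origin: centre of underside, z up.
- oil_bottle: Bystander, stays where it is: yellow dropper bottle with red cap and spout, 38 mm dia, 104 mm tall, standing behind the trays. Origin: centre of its underside.
- trial_block: Bystander, stays where it is: aluminium block with three small brass masses on top, 32 x 56 x 27 mm, near the rotors. Origin: centre of its underside.

How it is judged (in metres and radians):
At the end, for the whole second after the job is handed in: Green-banded rotors seated in the rack, one per pair of notches (within 6 mm across, 14 mm along, shaft 3.5 mm in height, 0.12 rad); red-banded ones lying on the tray floor, one per bay; brass rotor seated likewise in its cradle; all released and still; bottle and block moved under 25 mm ((((x of green_rotor_1 in the frame of pass_rack between -0.014 and 0.014 m and y of green_rotor_1 in the frame of pass_rack between 0.029 and 0.041 m and z of green_rotor_1 in the frame of pass_rack between 0.0308 and 0.0378 m and angle between the y axis of green_rotor_1 and the x axis of pass_rack, either way round below 0.12 rad and linear speed of green_rotor_1 below 0.03 m/s and angular speed of green_rotor_1 below 0.5 rad/s) and (x of green_rotor_2 in the frame of pass_rack between -0.014 and 0.014 m and y of green_rotor_2 in the frame of pass_rack between -0.041 and -0.029 m and z of green_rotor_2 in the frame of pass_rack between 0.0308 and 0.0378 m and angle between the y axis of green_rotor_2 and the x axis of pass_rack, either way round below 0.12 rad and linear speed of green_rotor_2 below 0.03 m/s and angular speed of green_rotor_2 below 0.5 rad/s)) or ((x of green_rotor_1 in the frame of pass_rack between -0.014 and 0.014 m and y of green_rotor_1 in the frame of pass_rack between -0.041 and -0.029 m and z of green_rotor_1 in the frame of pass_rack between 0.0308 and 0.0378 m and angle between the y axis of green_rotor_1 and the x axis of pass_rack, either way round below 0.12 rad and linear speed of green_rotor_1 below 0.03 m/s and angular speed of green_rotor_1 below 0.5 rad/s) and (x of green_rotor_2 in the frame of pass_rack between -0.014 and 0.014 m and y of green_rotor_2 in the frame of pass_rack between 0.029 and 0.041 m and z of green_rotor_2 in the frame of pass_rack between 0.0308 and 0.0378 m and angle between the y axis of green_rotor_2 and the x axis of pass_rack, either way round below 0.12 rad and linear speed of green_rotor_2 below 0.03 m/s and angular speed of green_rotor_2 below 0.5 rad/s))) and (((x of red_rotor_1 in the frame of reject_tray between -0.03 and 0.03 m and y of red_rotor_1 in the frame of reject_tray between 0.005 and 0.069 m and z of red_rotor_1 in the frame of reject_tray between 0.0087 and 0.0167 m and angle between red_rotor_1's own y axis and vertical above 1.45 rad and linear speed of red_rotor_1 below 0.03 m/s and angular speed of red_rotor_1 below 0.5 rad/s) and (x of red_rotor_2 in the frame of reject_tray between -0.03 and 0.03 m and y of red_rotor_2 in the frame of reject_tray between -0.069 and -0.005 m and z of red_rotor_2 in the frame of reject_tray between 0.0087 and 0.0167 m and angle between red_rotor_2's own y axis and vertical above 1.45 rad and linear speed of red_rotor_2 below 0.03 m/s and angular speed of red_rotor_2 below 0.5 rad/s)) or ((x of red_rotor_1 in the frame of reject_tray between -0.03 and 0.03 m and y of red_rotor_1 in the frame of reject_tray between -0.069 and -0.005 m and z of red_rotor_1 in the frame of reject_tray between 0.0087 and 0.0167 m and angle between red_rotor_1's own y axis and vertical above 1.45 rad and linear speed of red_rotor_1 below 0.03 m/s and angular speed of red_rotor_1 below 0.5 rad/s) and (x of red_rotor_2 in the frame of reject_tray between -0.03 and 0.03 m and y of red_rotor_2 in the frame of reject_tray between 0.005 and 0.069 m and z of red_rotor_2 in the frame of reject_tray between 0.0087 and 0.0167 m and angle between red_rotor_2's own y axis and vertical above 1.45 rad and linear speed of red_rotor_2 below 0.03 m/s and angular speed of red_rotor_2 below 0.5 rad/s))) and x of master_rotor in the frame of master_cradle between -0.014 and 0.014 m and y of master_rotor in the frame of master_cradle between -0.006 and 0.006 m and z of master_rotor in the frame of master_cradle between 0.0322 and 0.0392 m and angle between the y axis of master_rotor and the x axis of master_cradle, either way round below 0.12 rad and linear speed of master_rotor below 0.03 m/s and angular speed of master_rotor below 0.5 rad/s); the robot touches nothing.
It fails at once if the oil bottle is pushed away or knocked over (distance of oil_bottle from where it was at the start of the episode above 0.025 m or angle between oil_bottle's own z axis and vertical above 0.5 rad).
It fails at once if the block of trial masses is pushed away or knocked over (distance of trial_block from where it was at the start of the episode above 0.025 m or angle between trial_block's own z axis and vertical above 0.5 rad).
It also fails if it takes over 128 s, if anything falls off the work surface, if the arm or the gripper's body presses on something with over 40 N, if the wrist force passes 120 N, or if a joint passes its speed limit or range.

## Working session

There is one attempt and no reset: what is moved stays moved. The work goes in short steps, each a Python script; the robot and the scene stay as the last script left them, time stands still between calls to the robot, and variables do not carry over. Pictures are saved under pics/ and viewed, about 12 in all and at most 16, crops included, and the job is handed in when it is done.

```bash
mkdir -p pics
python3 - <<'E'
from station import r
import cv2
for n in("top","scene"):
    s=r.snapshot(n); cv2.imwrite(f"pics/{n}0.png",s["frame"][:,:,::-1])
    print(n,s["fx"],s["cx"],s["cy"],s["dist_coeffs"],s["R"],s["t"])
print(r.sense())
E
```

```text
top 442.3523347892736 281.50941352127717 214.5554611305291 [-0.03808467  0.          0.          0.          0.        ] [[-0.01622136 -0.99968779  0.01900487]
 [-0.99804553  0.01504164 -0.06065366]
 [ 0.06034886 -0.01995161 -0.99797793]] [-0.10373868  0.54333542  0.96703476]
scene 417.8374085083792 276.54412419337416 208.46373534371938 [0.01097759 0.         0.         0.         0.        ] [[-0.87700821 -0.4802321  -0.01528827]
 [-0.29768186  0.5680578  -0.76726517]
 [ 0.37714999 -0.66834682 -0.64114774]] [0.43869689 0.25384041 0.60887689]
{'clock': 0.1, 'joints': array([-6.85649076e+01,  5.25793310e+00,  7.05727937e+01, -1.86405235e-03,
        1.04265347e+02, -3.24877538e+00]), 'joint_vel': array([ 0.00086315, -0.06602535, -0.13480939,  0.06693385, -0.05763246,
       -0.00428972]), 'joint_torque': array([ 4.17121919e-03, -4.47857273e+01, -4.07570100e+01,  7.01242732e-02,
        2.84801406e-02, -1.10772655e-04]), 'tcp_pos': array([ 0.25058003, -0.54523158,  0.40365023]), 'orientation': array([-1.79903978e+02, -3.64020338e-03,  2.46834069e+01]), 'contact_force': array([-0.73877695,  0.24579456,  0.60439122]), 'torque': array([-0.01737786, -0.03873749,  0.0065091 ]), 'opening': 0.08796817983248709}
```

View pics/top0.png

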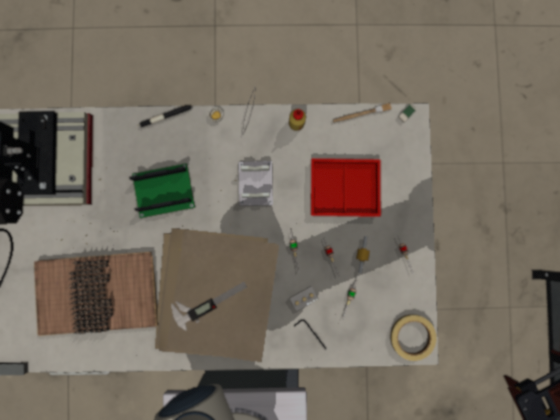

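View pics/scene0.png

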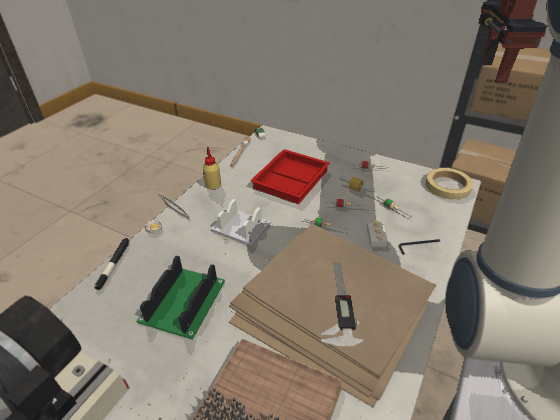

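```bash
cat > h.py <<'E'
from station import r
import cv2, numpy as np
def snap(n,f=None):
    s=r.snapshot(n); s["K"]=np.array([[s["fx"],0,s["cx"]],[0,s["fy"],s["cy"]],[0,0,1]])
    if f: cv2.imwrite(f"pics/{f}.png",s["frame"][:,:,::-1])
    np.save(f"pics/{f or n}.npy",s,allow_pickle=True); return s
def load(f): return np.load(f"pics/{f}.npy",allow_pickle=True).item()
def px2w(s,uv,z):
    p=cv2.undistortPoints(np.array(uv,float).reshape(-1,1,2),s["K"],np.array(s["dist_coeffs"]))[:,0]
    R,t=np.array(s["R"]),np.array(s["t"]); d=np.c_[p,np.ones(len(p))]@R; c=-R.T@t
    return c+d*((z-c[2])/d[:,2])[:,None]
def w2px(s,X):
    return cv2.projectPoints(np.array(X,float).reshape(-1,1,3),cv2.Rodrigues(np.array(s["R"]))[0],np.array(s["t"]),s["K"],np.array(s["dist_coeffs"]))[0][:,0]
E
python3 - <<'E'
from h import *
np.set_printoptions(precision=3,suppress=True)
s=snap("top","top1")
print(px2w(s,[(294,245),(328,252),(404,249),(351,294)],.009),px2w(s,[(362,255)],.014),px2w(s,[(301,298)],.027))
print(px2w(s,[(163,190),(257,182),(345,187),(297,118)],.02))
print(r.sense()["tcp_pos"])
for i,p in enumerate([(.46,-.17,.40),(.57,.0,.45)]):
    r.reach(p,(180,0,0)); w=snap("wrist",f"w{i}"); print(w["R"],-np.array(w["R"]).T@w["t"],w["fx"])
print(r.sense()["clock"],r.sense()["joints"])
E
```

```text
[[ 0.474 -0.139  0.009]
 [ 0.457 -0.215  0.009]
 [ 0.46  -0.387  0.009]
 [ 0.362 -0.265  0.009]] [[ 0.449 -0.291  0.014]] [[ 0.358 -0.152  0.027]]
[[ 0.6    0.15   0.02 ]
 [ 0.615 -0.059  0.02 ]
 [ 0.601 -0.255  0.02 ]
 [ 0.759 -0.151  0.02 ]]
[ 0.251 -0.545  0.404]
[[-0.001 -1.     0.   ]
 [-0.957  0.001  0.289]
 [-0.289  0.    -0.957]] [ 0.539 -0.17   0.38 ] 341.3137443528245
[[-0.002 -1.     0.   ]
 [-0.957  0.002  0.29 ]
 [-0.29   0.    -0.957]] [ 0.649 -0.     0.43 ] 341.3137443528245
2.675 [ -3.552   1.343  69.963  -0.039 108.741  86.532]
```

View pics/w0.png

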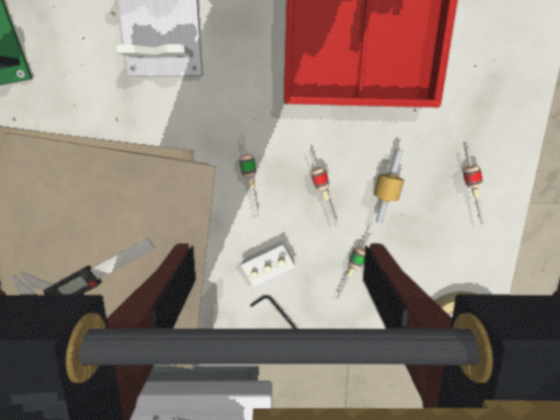

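View pics/w1.png

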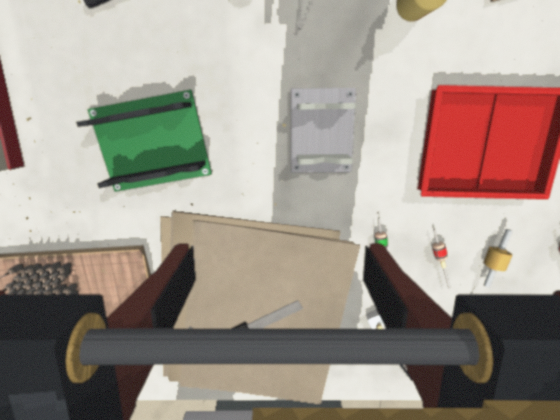

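The wrist views show the whole scene. In w0 the rotors are green (248,167), red (320,180), brass (390,187), red (473,177) and green (357,258), with the block at (266,264). In w1 the rack is at (150,140), the cradle at (323,130) and the tray at (490,140). I'll enlarge both to measure the axes and fixtures.

Run:
```python
import cv2
a=cv2.imread("pics/w0.png")[130:305,225:495]; cv2.imwrite("pics/c0.png",cv2.resize(a,None,fx=2.96,fy=2.96,interpolation=cv2.INTER_CUBIC)[:600,:800])
b=cv2.imread("pics/w1.png")[75:205]; 
b=cv2.vconcat([cv2.resize(b[:,70:370],None,fx=2.6,fy=2.6,interpolation=cv2.INTER_CUBIC),cv2.resize(cv2.copyMakeBorder(b[:,360:560],0,0,0,100,0),None,fx=2.6,fy=1.9,interpolation=cv2.INTER_CUBIC)]); cv2.imwrite("pics/c1.png",b); print(b.shape)
```

```text
(585, 780, 3)
```

View pics/c0.png

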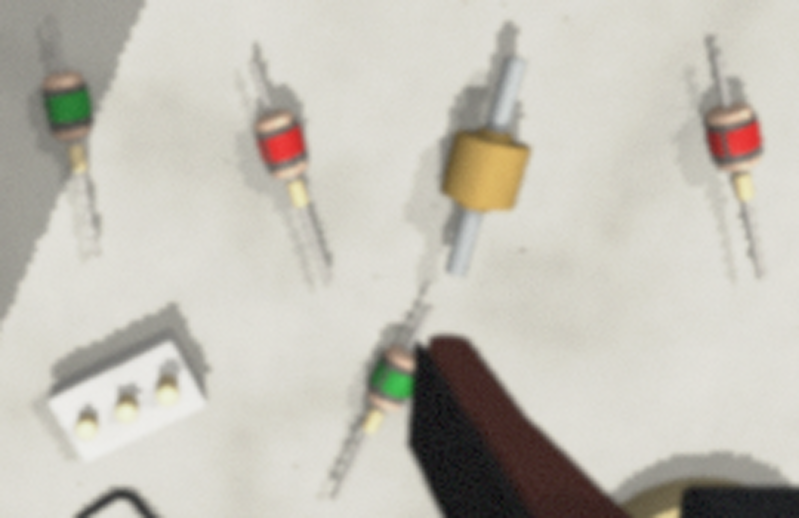

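View pics/c1.png

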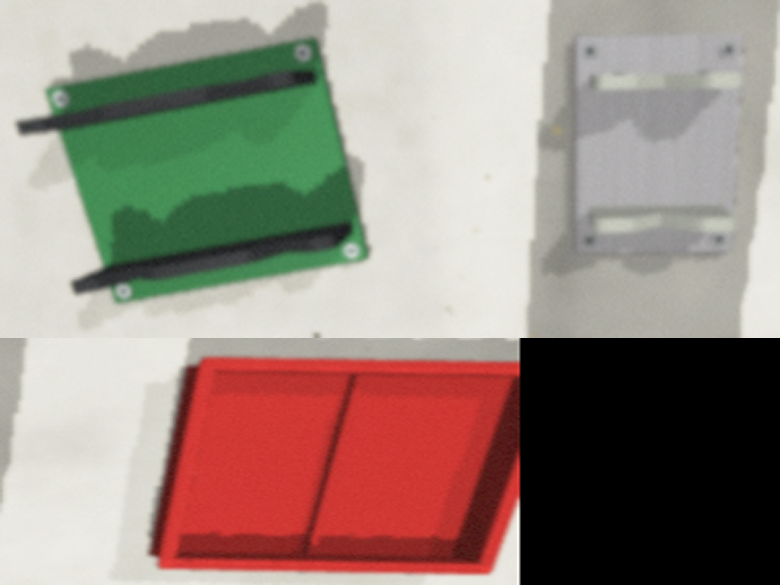

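Crop c0 shows that the pack of each banded rotor lies toward the image top, which is world +x. Shaft ends in crop pixels:
- R1: (257,45)–(328,268)
- R2: (712,38)–(760,275)
- G1: (47,22)–(96,238)
- G2: (427,288)–(332,495)
- Brass: (518,58)–(457,272)

c1 shows the rack and cradle base corners and the tray rim. Next I fit poses to these.

Run:
```python
from h import *
from scipy.optimize import least_squares
np.set_printoptions(precision=4,suppress=True)
s=load("w0"); w=load("w1")
C=lambda L:(np.array(L,float)+.5)/2.96-.5+[225,130]
rot=dict(G1=[(47,22),(96,238),(68,105)],R1=[(257,45),(328,268),(282,145)],R2=[(712,38),(760,275),(735,137)],G2=[(427,288),(332,495),(395,380)],M=[(518,58),(457,272),(485,170)])
for k,v in rot.items():
    P=px2w(s,C(v),.014 if k=="M" else .00865)[:,:2]; d=P[0]-P[1]; L=np.hypot(*d)
    B=px2w(s,C(v[2:]),.028 if k=="M" else .0173)[0,:2]
    print(k,"ends",P[:2].ravel(),"L",L,"yaw",np.degrees(np.arctan2(d[1],d[0])),"pack by frac",P[0]-d/L*(.042 if k=="M" else .033),"top-surf",B)
def fit(name,obs,g):
    def res(p):
        c,q=np.cos(p[2]),np.sin(p[2]);o=[]
        for S,uv,X in obs:
            X=np.array(X,float);W=np.c_[p[0]+c*X[:,0]-q*X[:,1],p[1]+q*X[:,0]+c*X[:,1],X[:,2]]
            o.append((w2px(S,W)-uv).ravel())
        return np.concatenate(o)
    f=least_squares(res,g); print(name,f.x[:2],np.degrees(f.x[2]),"res px",f.fun)
D=lambda L:(np.array(L,float)+.5)/2.6-.5+[70,75]
def rect(a,b,z):return [(a,b,z),(a,-b,z),(-a,-b,z),(-a,b,z)]
fit("rack",[(w,D([(47,90),(318,38),(368,258),(115,300)]),rect(.052,.064,.006))],[.6,.15,.2])
fit("cradle",[(w,D([(578,36),(743,36),(733,250),(578,250)]),rect(.05,.038,.008))],[.6,-.05,0])
E_=lambda L:np.array([(360+x/2.6,75+(y-338)/1.9) for x,y in L])
T=rect(.061,.075,.024)
fit("tray",[(w,E_([(205,358),(490,573),(160,568)]),[T[0],T[2],T[3]]),(s,np.array([(441,106),(285,104)]),T[2:])],[.6,-.25,0])
```

```text
G1 ends [ 0.5044 -0.1289  0.4224 -0.145 ] L 0.08352113078030704 yaw 11.109787097503473 pack by frac [ 0.472  -0.1353] top-surf [ 0.4756 -0.1364]
R1 ends [ 0.496  -0.2051  0.4101 -0.235 ] L 0.09100763834300113 yaw 19.160597398443254 pack by frac [ 0.4649 -0.216 ] top-surf [ 0.4607 -0.2144]
R2 ends [ 0.4981 -0.3699  0.407  -0.4027] L 0.09680646909568118 yaw 19.78649718145668 pack by frac [ 0.467  -0.3811] top-surf [ 0.4634 -0.3792]
G2 ends [ 0.4017 -0.2741  0.3099 -0.2413] L 0.09752363606234846 yaw -19.66296561380314 pack by frac [ 0.3707 -0.263 ] top-surf [ 0.3665 -0.262 ]
M ends [ 0.4918 -0.2987  0.4102 -0.2836] L 0.08294343593162755 yaw -10.486335002474046 pack by frac [ 0.4505 -0.291 ] top-surf [ 0.4538 -0.286 ]
rack [0.6029 0.1557] 9.678480966319555 res px [-0.863  -1.458  -0.0666 -0.5125  0.8195  0.9117  0.1813  1.4488]
cradle [ 0.616  -0.0536] 0.4026251160777067 res px [-0.628  -0.7028  1.0955 -1.3729  0.2836  0.9674 -0.7905  1.5137]
tray [ 0.5995 -0.2549] -1.3630487323588074 res px [ 0.976   4.4878 -1.9004 -1.0722  2.2932 -0.983  -3.4576 -0.8337  2.3092
 -2.0979]
```

Lengths and reach check out: the rotors measure 83–97 mm, and the rack and cradle fit within about 2 mm. Next I pick and place the first green rotor, logging forces.

```bash
cat >> h.py <<'E'
FIX=dict(rack=(.6029,.1557,9.68),cradle=(.616,-.0536,.4),tray=(.5995,-.2549,-1.36))
PZ=.1845
def fx(f,x,y):
    a,b,w=FIX[f];c,s=np.cos(np.radians(w)),np.sin(np.radians(w)); return a+c*x-s*y,b+s*x+c*y,w
def st(m): q=r.sense(); print(m,"t",round(q["clock"],2),"open",round(q["opening"],4),"F",np.round(q["contact_force"],1),"p",np.round(q["tcp_pos"],4),flush=True)
def pick(x,y,yaw,N=15,up=.29):
    r.reach((x,y,.25),(180,0,yaw)); r.servo_line((x,y,PZ),speed=.12); st("down")
    r.grab(N); st("grabbed"); r.servo_line((x,y,up),speed=.2); st("up")
def place(x,y,yaw,z,up=.29):
    r.reach((x,y,z+.05),(180,0,yaw)); r.servo_line((x,y,z),speed=.06); st("low")
    r.wait(.2); r.let_go(); st("rel"); r.servo_line((x,y,up),speed=.2)
E
python3 - <<'E'
from h import *
pick(.474,-.1363,11)
x,y,w=fx("rack",.013,.035); r.reach((x,y,.29),(180,0,w)); st("over"); snap("wrist","g1")
E
```

```text
down t 4.39 open 0.0878 F [ 0.1  1.  -0.4] p [ 0.4744 -0.1362  0.185 ]
grabbed t 5.48 open 0.0168 F [-0.7  0.6 -0.4] p [ 0.474  -0.1363  0.1845]
up t 6.16 open 0.0169 F [ 0.3 -0.  -0.8] p [ 0.4738 -0.1362  0.2888]
over t 7.49 open 0.0165 F [-0.6 -0.3 -0.8] p [0.6099 0.1912 0.2897]
```

View pics/g1.png

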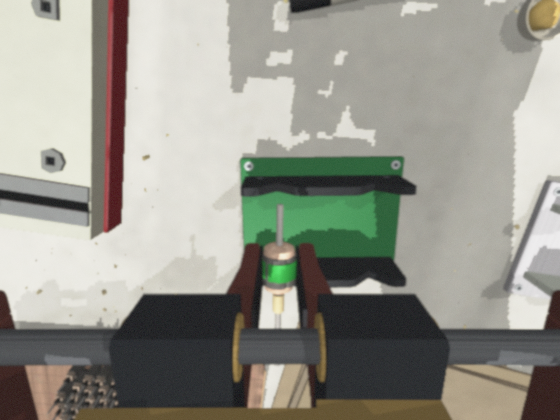

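The green rotor (280,265) is held square between the fingers, over the rack's left notches. I check the far rack corners, seen at (241,158) and (403,156), against the fitted pose.

Run:
```python
from h import *
s=load("g1")
for X in [(.052,.064,.006),(.052,-.064,.006),(.038,.060,.046),(.038,-.060,.046)]:
    x,y,_=fx("rack",*X[:2]); print(X,w2px(s,[(x,y,X[2])]))
print(px2w(s,[(241,158),(403,156)],.006),[fx("rack",.052,a)[:2] for a in(.064,-.064)])
x,y,_=fx("rack",.013,.035); z=.29-.1758
print("band", w2px(s,[(x,y,z+.0087)]), px2w(s,[(280,266)],z+.006), (x,y))
```

```text
(0.052, 0.064, 0.006) [[240.7288468  157.22181069]]
(0.052, -0.064, 0.006) [[406.16038802 156.79841086]]
(0.038, 0.06, 0.046) [[241.06062284 186.90754799]]
(0.038, -0.06, 0.046) [[419.23404222 186.49600377]]
[[0.64283489 0.22724435 0.006     ]
 [0.66511683 0.10392644 0.006     ]] [(np.float64(0.6433983367832435), np.float64(0.22753233754926108)), (np.float64(0.6649209344008246), np.float64(0.10135477301502346))]
band [[277.99003955 275.05121525]] [[0.61337203 0.19199962 0.1202    ]] (np.float64(0.6098298236119511), np.float64(0.19238756662286619))
```

The rack pose agrees to 1–3 mm, so I place it and pick the rest in sequence.

Run:
```python
from h import *
place(*fx("rack",.012,.035),.2105); snap("wrist","p1")
pick(.462,-.215,19); 
x,y,w=fx("tray",.013,.036); r.reach((x,y,.29),(180,0,w)); st("over"); snap("wrist","r1")
a=load("p1")["frame"][60:380,140:480];b=load("r1")["frame"][:320,110:450]
cv2.imwrite("pics/pr.png",np.hstack([a,b])[:,:,::-1])
```

```text
low t 8.78 open 0.0167 F [-0.5  0.3  0.3] p [0.6089 0.1922 0.2107]
rel t 10.14 open 0.0878 F [ 0.   0.2 -0.4] p [0.6088 0.1922 0.2105]
down t 13.04 open 0.0877 F [-0.3  0.5  0. ] p [ 0.4622 -0.2148  0.1844]
grabbed t 14.13 open 0.0173 F [ 0.7 -0.6 -0.5] p [ 0.462  -0.215   0.1845]
up t 14.81 open 0.0167 F [ 0.1  0.3 -0.6] p [ 0.4618 -0.2149  0.2888]
over t 15.47 open 0.017 F [-0.1  0.4 -0.7] p [ 0.6128 -0.2191  0.2877]
```

View pics/pr.png

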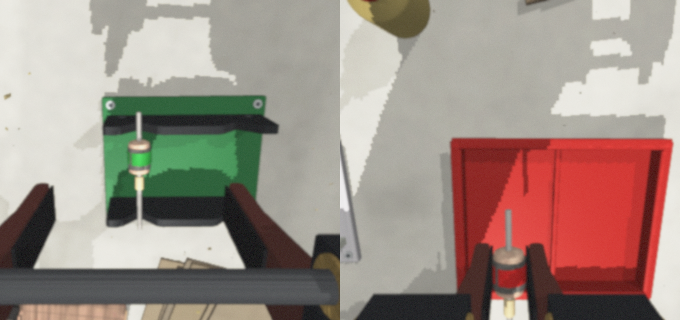

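Green 1 sits across the left notches (139,155 in the left half). On the right, red 1 is over the left bay. The tray rim's far corners are at wrist-image (221,139) and (441,139). I check those, then place and look.

Run:
```python
from h import *
s=load("r1")
print(px2w(s,[(221,139),(441,139)],.024),[fx("tray",.061,a)[:2] for a in(.075,-.075)])
place(*fx("tray",.013,.036),.2085); snap("wrist","p2")
pick(.452,-.2895,-10.5,25)
x,y,w=fx("cradle",0,0); r.reach((x,y,.29),(180,0,w)); st("over"); snap("wrist","m1")
a=load("p2")["frame"][:320,110:450];b=load("m1")["frame"][:320,110:450]
cv2.imwrite("pics/pm.png",np.hstack([a,b])[:,:,::-1])
```

```text
[[ 0.66754156 -0.1785578   0.024     ]
 [ 0.66391589 -0.33308164  0.024     ]] [(np.float64(0.6622628851567907), np.float64(-0.18136891645844255)), (np.float64(0.6587027478136873), np.float64(-0.3313266619139482))]
low t 16.76 open 0.0169 F [ 0.1 -0.8  0.2] p [ 0.6135 -0.2193  0.209 ]
rel t 18.12 open 0.0881 F [-0.   0.1  0.7] p [ 0.6134 -0.2192  0.2085]
down t 20.18 open 0.088 F [ 0.4 -1.   0.7] p [ 0.4526 -0.2893  0.1843]
grabbed t 21.16 open 0.0262 F [-0.2 -0.5  0.5] p [ 0.452  -0.2896  0.1845]
up t 21.83 open 0.0261 F [-0.   0.2 -2.1] p [ 0.4518 -0.2893  0.2886]
over t 22.94 open 0.0263 F [-0.6 -0.3 -1.2] p [ 0.6157 -0.0546  0.2894]
```

View pics/pm.png

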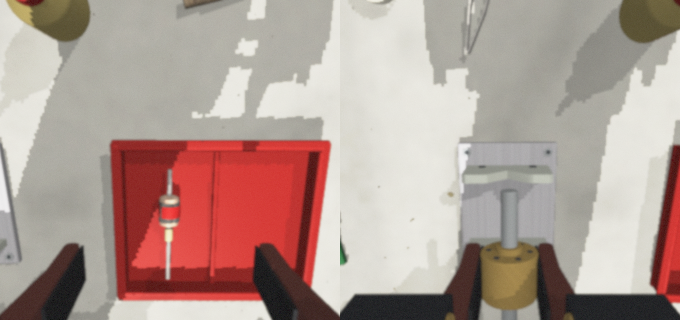

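Red 1 lies in the left bay (168,215). The brass rotor is over the cradle with its arbor in line with the notch at (508,175). The cradle's far corners are at wrist-image (229,142) and (326,143).

Run:
```python
from h import *
s=load("m1")
print(px2w(s,[(229,142),(326,143)],.008),[fx("cradle",.05,a)[:2] for a in(.038,-.038)])
place(*fx("cradle",0,0),.2075); snap("wrist","p3")
pick(.464,-.380,19.5)
x,y,w=fx("tray",.013,-.036); r.reach((x,y,.29),(180,0,w)); st("over"); snap("wrist","r2")
a=load("p3")["frame"][:320,110:450];b=load("r2")["frame"][:320,110:450]
cv2.imwrite("pics/p3r2.png",np.hstack([a,b])[:,:,::-1])
```

```text
[[ 0.66611197 -0.01597233  0.008     ]
 [ 0.66572191 -0.08949324  0.008     ]] [(np.float64(0.6657334936439472), np.float64(-0.015251863018296924)), (np.float64(0.6662640694265922), np.float64(-0.09125001095190692))]
low t 24.23 open 0.0259 F [-0.1  1.  -1.2] p [ 0.6162 -0.0536  0.2078]
rel t 25.48 open 0.0879 F [-0.3 -0.1 -0.9] p [ 0.616  -0.0536  0.2075]
down t 28.15 open 0.088 F [0.9 0.9 0.3] p [ 0.4643 -0.3797  0.1843]
grabbed t 29.24 open 0.0165 F [ 0.1  0.5 -0.1] p [ 0.464  -0.38    0.1845]
up t 29.92 open 0.0168 F [-0.2  0.2 -1.1] p [ 0.4639 -0.3798  0.2887]
over t 30.64 open 0.0164 F [ 0.2  0.8 -0.8] p [ 0.6112 -0.2914  0.2879]
```

View pics/p3r2.png

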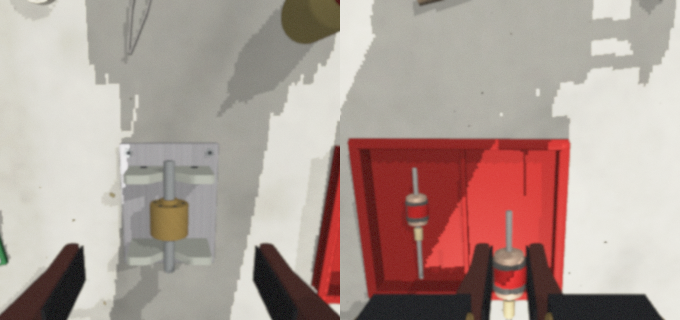

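The brass rotor is seated in both notches (168,215), and red 2 hangs over the right bay. I place it, then do the last green rotor.

Run:
```python
from h import *
place(*fx("tray",.013,-.036),.2085); snap("wrist","p4")
pick(.368,-.2625,-19.7)
x,y,w=fx("rack",.012,-.035); r.reach((x,y,.29),(180,0,w)); st("over"); snap("wrist","g2")
a=load("p4")["frame"][:320,110:450];b=load("g2")["frame"][:320,110:450]
cv2.imwrite("pics/p4g2.png",np.hstack([a,b])[:,:,::-1])
```

```text
low t 31.93 open 0.0166 F [-0.4  0.1 -0.6] p [ 0.6118 -0.2913  0.209 ]
rel t 33.3 open 0.0879 F [-0.1  0.1 -0.2] p [ 0.6116 -0.2912  0.2085]
down t 35.58 open 0.0876 F [0.5 0.5 0.1] p [ 0.3684 -0.2626  0.1844]
grabbed t 36.67 open 0.0169 F [ 0.2 -0.2  0.1] p [ 0.368  -0.2625  0.1845]
up t 37.35 open 0.0172 F [ 1.4  0.3 -0.4] p [ 0.3678 -0.2624  0.2888]
over t 39.03 open 0.0166 F [ 0.6 -0.9 -1.1] p [0.6206 0.122  0.2901]
```

View pics/p4g2.png

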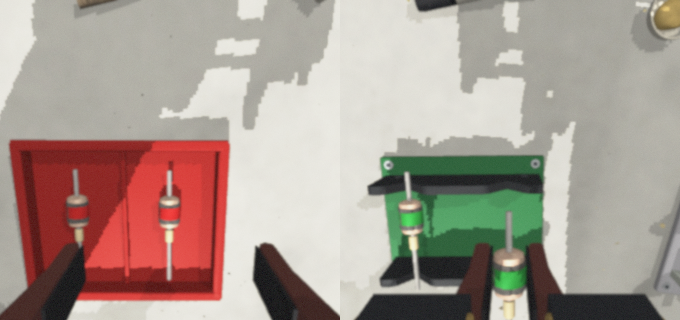

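Both red rotors lie in their bays at (77,212) and (169,212), and green 2 is over the right notches. I place it and take a final overview.

Run:
```python
from h import *
place(*fx("rack",.012,-.035),.2105); snap("wrist","p5")
r.reach((.57,.0,.45),(180,0,0)); s=snap("wrist","f1"); r.reach((.40,-.25,.42),(180,0,0)); t=snap("top","ftop"); st("end")
a=load("p5")["frame"][:320,110:450]; b=t["frame"][90:330,120:450]
cv2.imwrite("pics/fin.png",np.hstack([a,cv2.resize(b,(440,320))])[:,:,::-1])
```

```text
low t 40.32 open 0.0164 F [ 0.5 -0.8 -0.6] p [0.6207 0.1233 0.2106]
rel t 41.68 open 0.0876 F [ 0.5 -0.8 -0.5] p [0.6206 0.1232 0.2105]
end t 44.39 open 0.0879 F [-0.6  0.4 -0.2] p [ 0.4008 -0.2493  0.42  ]
```

View pics/fin.png

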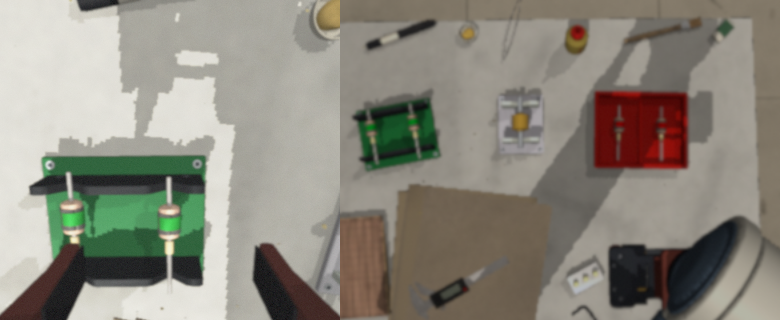

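View pics/f1.png

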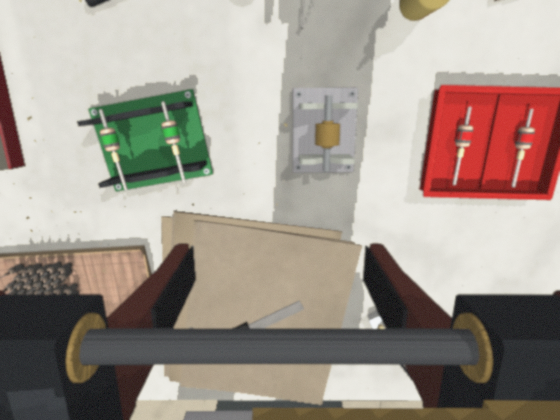

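The overview shows green rotors at (110,145) and (173,140), brass at (327,132) and reds at (463,145) and (522,145). The bottle and block are where they were. I make a quick numeric check of the seat positions, and hand in if it passes.

Run:
```python
from h import *
s=load("f1"); ok=True
for n,f,e,z,ty in[("G1","rack",[(102,110),(125,189)],.034,.035),("G2","rack",[(165,102),(184,180)],.034,-.035),("M","cradle",[(328,95),(327,171)],.036,0)]:
    P=px2w(s,e,z)[:,:2]; a,b,w=FIX[f]; d=P[0]-P[1]; m=P.mean(0)-[a,b]; c,q=np.cos(np.radians(w)),np.sin(np.radians(w))
    l=np.array([c*m[0]+q*m[1],-q*m[0]+c*m[1]]); print(n,"local mm",l*1e3,"len",np.hypot(*d),"dyaw",np.degrees(np.arctan2(d[1],d[0]))-w)
    ok&=abs(l[0])<.012 and abs(l[1]-ty)<.006
print(ok)
if ok: r.hand_in(); print("handed in")
```

```text
G1 local mm [-1.06151722 35.60773833] len 0.0910030714708255 dyaw -1.2294113228355918
G2 local mm [ -3.28168602 -35.60312649] len 0.08876161224721325 dyaw -0.8237680042892386
M local mm [-1.097684    0.30951922] len 0.083938466771358 dyaw 1.2374065420005613
True
the job is handed in; nothing more can be done
handed in
```

All five rotors are sorted and the job is handed in at about 44 s of the 128 s allowed; `hand_in()` gives no verdict. I grasped and placed each rotor once, with no retries.

| Rotor | Where it lies | Last check |
|---|---|---|
| Two green | Rack, one per pair of notches | Off by 1 and 3 mm along, 0.6 mm across, about 1° |
| Brass | Cradle notches | Off by 1 mm along, 0.3 mm across, about 1° |
| Two red | Tray, one per bay | Lying flat in the last pictures; judged by eye only |

- **Red rotors:** I dropped each about 18 mm, because the open fingers would not fit inside a bay.
- **Heights:** I did not measure these. Seating is judged from the pictures and from how well the shaft lengths fit the assumed heights (89–91 mm against 92, and 84 mm against 84).
- **Bottle and block:** Both look unmoved in the final top picture. The logged wrist force readings stayed within about 2 N.
- **Disagreement:** My two measurements of the tray differed by about 5 mm, well within what the bays allow.

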